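# Set the jaw gap with the knurled wheel and lock it

### The job

On the gap-setting fixture, roll the knurled adjuster wheel under a fingertip until the gap has closed to the gauge mark, the sliding jaw's pointer standing point to point with the mark to within about 2 mm. Then press the raised locking lever at the end of the fixture fully down with a fingertip. Grip neither wheel nor lever, move the jaw only by its wheel, without touching it, and leave the loose things lying around as they are.

Things in the scene. Friction and masses are not known exactly. Their poses are not given: they have to be found in the camera images.
- gap_fixture: Bolted-down metal fixture, base 90x295x14 mm (local x -45 to 45, y -155 to 140). Origin: on the table, on its mid-line. Local y runs along it from the lever end (-y) past the wheel to the fixed jaw (+y; face at y = 115 mm, 53 high); local -x is the long side towards the robot. To its left a level beam of the document stand spans x 0.29 to 1.0 at y = 0.32, 0.57 m up: pass in front of it.
- wheel_top (a point): Topmost point of the knurled wheel, 76 mm above the table, at fixture x = 0, y = -30 mm. The wheel: dark ridged steel disc on edge, 56 mm across, 18 wide; axle along fixture x, 28 mm below this point. Grey cheeks beside it (56 mm over both) end 12 mm below its top. It turns against 1.5 N at the rim and stays where left; a fingertip pressing with about 5 N carries the rim along.
- adjuster_wheel (a joint): Turn of the wheel in rad: 0 at the start (stop, gap fully open) to 5.2 (stop). It grows as the wheel's top is rolled towards the fixed jaw (fixture +y). 1 rad closes the gap by 8 mm (28 mm of rim moves the jaw 8 mm); rolled back, the gap opens.
- sliding_jaw: Steel jaw block 44 wide, 22 thick, 51 mm high, with a dark diamond-shaped pointer low on the robot's side. Origin: in the plane of its working face, on the fixture's mid-line; the pointer's tip has the same fixture y. It slides along fixture +y to the fixed jaw, driven by a rack (up to 60 mm high) that runs beside the wheel between the cheeks.
- gauge_mark: Gauge mark: dark pointed rider 16 mm wide, 4 thick, clipped over the base's long edge on the robot's side, its point towards the jaw (+x). Origin: under the point; axes parallel to the fixture's. The gap is set when the jaw's origin has y = 0 in this frame. It starts 14 to 28 mm ahead of the jaw's pointer.
- lever_pad (a point): Point on top of the raised locking lever, 50 mm out from its hinge, 15 mm short of its free end. The lever: flat steel bar 22 wide, 7 thick, 65 long at the fixture's -y end; hinge along fixture x at y = -85 mm, 30 mm above the table; it rises from there towards -y. Pressed home it lies level, top 33.5 mm above the table, this point at y = -135 mm.
- lock_lever (a joint): Turn of the locking lever in rad: 0 raised (about 34 degrees up), 0.6 fully down, level (stop). About 2 N at the pad moves it; it stays where it is left.
- collar_a: Bystander: small tan ring, 26 mm across, 10 high, in front of the fixture. Origin at the middle of its underside.
- collar_b: Bystander: a second such ring, behind the fixture. Origin at the middle of its underside.
- block_a: Bystander: light metal gauge block 9x30x35, to the right of the fixture. Origin at the middle of its underside.
- block_b: Bystander: smaller gauge block 9x30x20, in front of the fixed jaw. Origin at the middle of its underside.
- driver: Bystander: screwdriver, 190 long, front right. Origin at the middle of its underside.
- hexkey: Bystander: dark L-shaped hex key, 92 long, near the front table edge. Origin at the middle of its underside.
- strip_b: Bystander: brown flat strip 28x120x11, behind the fixture. Origin at the middle of its underside.

How it is judged:
On the way, in this order (a step that is already met when the one before it is completed fails the run):
1. the jaw's pointer stands at the gauge mark, the wheel at rest, the lever still up (y of sliding_jaw in the frame of gauge_mark between -0.0025 and 0.0025 m and velocity of joint adjuster_wheel between -0.1 and 0.1 rad/s and value of joint lock_lever below 0.25 rad), for 0.2 s.
2. the locking lever is pressed fully down (value of joint lock_lever above 0.53 rad), for 0.1 s.
At the end, for the whole second after the job is handed in: The sliding jaw's pointer is in line with the gauge mark within 2.5 mm, the wheel is at rest and the locking lever is down within 0.07 rad of its stop (y of sliding_jaw in the frame of gauge_mark between -0.0025 and 0.0025 m and velocity of joint adjuster_wheel between -0.1 and 0.1 rad/s and value of joint lock_lever above 0.53 rad); the robot touches nothing.
It fails at once if the wheel or the lever is gripped between the fingers (grasp point right at it) (distance between the grasp point and wheel_top below 0.01 m or distance between the grasp point and lever_pad below 0.01 m).
It fails at once if the jaw is pushed directly (contact force between any of the fingers, the arm and sliding_jaw above 1 N).
It fails at once if a bystander is moved by more than 15 mm or lifted (distance of any of collar_a, collar_b, block_a, block_b, driver, hexkey, strip_b from where it was at the start of the episode above 0.015 m).
It also fails if it takes over 51 s, if anything falls off the work surface, if the arm or the gripper's body presses on something with over 40 N, if the wrist force passes 120 N, or if a joint passes its speed limit or range.

### The arm

A 6-joint arm with a two-finger parallel gripper is mounted at the origin on a cart in front of the work surface, level with it; the furniture and walls round the work are solid. World frame = base frame: x ahead of the robot, y to its left, z up, the work surface at z = 0. Lengths are in m, angles in rad, forces in N, time in s.
With the tool pointing down it reaches from about 0.3 to 0.875 m from the base axis. Payload 6.4 kg.
Tool frame: the origin (TCP) lies on the centre line of the jaws, within the pads' length; the fingertips stand ctrl.nose_length ahead of it and the grasp point (between the pads) lies 6 mm ahead of it (ctrl.nose_length is the distance from the TCP to the fingertips, in m); x points along the fingers, y is the direction in which the jaws open and shut, and the axes are right-handed (so a half turn about x gives the same grasp; the last joint's range is limited). The gripper opens to 85 mm and grips with 20 to 120 N. Pads are 22 mm wide; open, the fingers measure 114 mm over their backs; the gripper's body (76 mm by 85 mm) begins 54 mm behind the grasp point. The pads swing forward as they close: fully open they stand 13 mm farther back than shut.
Start: joints at [0.941, 0.181, 1.607, -0, 1.354, -0.206], TCP at [0.236, 0.524, 0.256] pointing down, gripper open.
Joint ranges: [-2.99, 2.99], [-0.89, 2.07], [0.3, 2.58], [-1.14, 4.28], [0, 2.63], [-3.12, 3.12]. Speed limits (rad/s): [2.57, 2.57, 3.01, 3.14, 3.14, 3.14].

### API

Orientations are given as a unit quaternion [w, x, y, z].
In Python, from bench import telemetry, cams, workorder, spotter, ctrl gives the robot as it stands. The module is installed in compiled form; this text tells all that it offers.
- The arm moves only by the tool servo_tool, never from a script. Its argument "targets" is one flat list of numbers, 4 for each row, row after row: the shift along the tool's x, y, z in mm, then the turn about the tool's x in rad. A call has exactly 5 rows; each row shifts and turns the commanded pose from where the row before left it, along the tool's axes as they then stand; what a row does not reach is not made up. A row lasts 1/10 s, in which the tool goes at most 50 mm and 8.59 degrees, less where a joint would pass 70% of its speed; a pose out of reach is approached as far as the arm can. A call is refused whole if a number of a shift passes 50 or a number of a turn 0.15, either way. A call with a gripper value outside its range is refused whole. "fingers" is the finger opening in mm, from 0 to 85.4, set as the call begins (left out, the last holds). The fingers move at their own pace and stop on an object; the grip force is fixed at half the most. Time passes only in rows, so rows that do not move let the fingers close, or fill a call up. It gives the time, the measured TCP pose, the force and the opening at its end, in the units of the state.
- telemetry.get_obs(): the state, without advancing time (a new reading comes with each control period).
- cams.camera(name): name is "scene" or "top"; returns (picture, depth): 480x640x3 uint8, blue, green, red; 480x640 float32, m along the optical axis (not along the pixel's ray), 0 where there is no reading.
- cams.camera_params(name): a dict with "intrinsics" (3x3 intrinsics, pixels), "R" (3x3) and "t" (3): a world point X has camera coordinates R X + t. Camera axes: x right, y down, z forward; pixel columns grow to the right and rows downward; lengths in m; the calibration is good to about 2 mm. A picture is of the moment at which its call begins. camera_params takes no time and is no camera call.
- workorder.hand_in(): hands the job in, once; it reports no verdict.
Trained networks look in the newest picture that a camera, given by its name, has taken for a name from the list of things; names that differ only in an ending like _2 or _b are one class to them, and where a whole thing is asked for, a point or a joint stands for the part that bears it (a point fixed in the world has none). Each returns a list of dicts, best first, with "score" (0 to 1); they miss things now and then, are a little off and sometimes report something else, mostly with a low value. They report only what shows in the picture. A call takes as long as a camera call.
- spotter.search_frame(camera, thing): "pixel" ([column, row] in pixels, amid what is visible of it).
The state is a dict: "time_s": time; "q": joint angles; "dq": joint speeds; "joint_efforts": joint torques, N m; "eef_pos": TCP position; "eef_rot": TCP orientation; "wrist_force": force on the tool from outside, world axes, zero at the start; "torque": the same for the moment, N m; "opening": opening from 0.0 (shut) to 1.0 (fully open).
Only numpy, scipy, OpenCV 4.12 (cv2) and the standard library are available. Lean on these libraries where they do the work, as an engineer would, in place of code of your own. Each camera call takes 0.05 s, during which the arm holds its last target.

## Working session

There is one attempt and no reset: what is moved stays moved. The work goes in short steps, Python scripts to look and compute and a tool call to move; the robot and the scene stay as the last step left them, time stands still between calls to the robot, and variables do not carry over. Pictures are saved under pics/ and viewed, and the job is handed in when it is done.

Besides the shell and the picture viewer there is one more tool, called after "Request:" as a command line: name --argument value ..., lists and objects as JSON in quotes. servo_tool: Moves the arm, as the interface text tells. Its arguments: {"type":"object","properties":{"targets":{"type":"array","items":{"type":"number"}},"fingers":{"type":"number"}},"required":["targets"]}

```bash
mkdir -p pics; ls; cat > h.py <<'E'
import numpy as np, cv2
from bench import telemetry, cams, workorder, spotter, ctrl
def ray(name,px,z=None,depth=None):
    p=cams.camera_params(name);K=np.array(p["intrinsics"]);R=np.array(p["R"]);t=np.array(p["t"])
    d=np.linalg.inv(K)@np.array([px[0],px[1],1.0])
    c=-R.T@t
    if depth is not None: return R.T@(d*depth-t)
    dw=R.T@d
    return c+dw*(z-c[2])/dw[2]
def proj(name,X):
    p=cams.camera_params(name);K=np.array(p["intrinsics"]);R=np.array(p["R"]);t=np.array(p["t"])
    x=K@(R@np.array(X)+t);return x[:2]/x[2]
E
python3 - <<'E'
from h import *
o=telemetry.get_obs();print({k:np.round(v,4) for k,v in o.items()},ctrl.nose_length)
for n in ["scene","top"]:
    im,d=cams.camera(n);cv2.imwrite(f"pics/{n}0.png",im);np.save(f"{n}0.npy",d)
    p=cams.camera_params(n);print(n,p)
    for th in ["gap_fixture","wheel_top","sliding_jaw","gauge_mark","lever_pad","collar_a","block_a","driver","hexkey","strip_b"]:
        for r in spotter.search_frame(n,th)[:2]:
            px=r["pixel"];dd=d[int(px[1]),int(px[0])]
            print(th,px,round(r["score"],2),np.round(ray(n,px,depth=dd),3))
print(telemetry.get_obs()["time_s"])
E
```

```text
pics
{'time_s': np.float64(0.0), 'q': array([ 0.9406,  0.1816,  1.6081,  0.    ,  1.3538, -0.2063]), 'dq': array([ 0.0011, -0.0007, -0.0016, -0.0015,  0.001 , -0.0013]), 'joint_efforts': array([ 8.00000e-04, -4.44861e+01, -3.51347e+01, -2.00000e-04,
        8.80000e-03,  0.00000e+00]), 'eef_pos': array([0.2361, 0.5237, 0.2553]), 'eef_rot': array([ 0.691 ,  0.1482,  0.6916, -0.1493]), 'wrist_force': array([-0.5277, -0.2986, -0.5945]), 'torque': array([-0.0283,  0.0069,  0.0085]), 'opening': np.float64(0.9987)} 0.025
scene {'intrinsics': array([[472.10304615,   0.        , 319.92477057],
       [  0.        , 472.10304615, 229.04858544],
       [  0.        ,   0.        ,   1.        ]]), 'R': array([[-0.72870388, -0.68481914,  0.00366168],
       [-0.35098724,  0.36887739, -0.86066104],
       [ 0.58804644, -0.62845225, -0.50916516]]), 't': array([0.32699894, 0.28717281, 0.50441656])}
gap_fixture [348.2, 229.7] 0.7 [ 0.526 -0.159  0.049]
gap_fixture [304.3, 269.5] 0.64 [ 0.532 -0.048  0.013]
wheel_top [302.1, 265.7] 0.95 [ 0.545 -0.056  0.01 ]
sliding_jaw [287.8, 260.5] 0.94 [ 0.534 
[... 1065 characters left out ...]
57.6] 0.73 [ 0.537 -0.068  0.07 ]
sliding_jaw [267.7, 253.1] 0.87 [ 0.546 -0.03   0.053]
sliding_jaw [288.3, 257.2] 0.63 [ 0.538 -0.069  0.068]
gauge_mark [245.1, 277.5] 0.46 [0.502 0.014 0.018]
lever_pad [339.3, 264.4] 0.94 [ 0.528 -0.162  0.052]
collar_a [262.4, 216.1] 0.52 [ 0.62  -0.014  0.01 ]
collar_a [418.0, 258.8] 0.2 [ 0.543 -0.309  0.034]
block_a [221.4, 299.1] 0.48 [0.46  0.057 0.022]
block_a [266.7, 252.6] 0.47 [ 0.547 -0.028  0.05 ]
driver [415.5, 333.2] 0.95 [ 0.405 -0.307  0.026]
driver [288.6, 260.4] 0.67 [ 0.532 -0.07   0.073]
hexkey [322.8, 358.8] 0.62 [ 0.352 -0.136  0.   ]
hexkey [266.4, 251.6] 0.31 [ 0.549 -0.027  0.051]
strip_b [195.2, 164.1] 0.7 [0.718 0.118 0.013]
1.1
```

```bash
python3 - <<'E'
from h import *
a=cv2.imread("pics/top0.png");b=cv2.imread("pics/scene0.png")
c=a[200:320,200:360];cv2.imwrite("pics/top0c.png",cv2.resize(c,None,fx=5,fy=5,interpolation=cv2.INTER_CUBIC))
c=b[190:340,230:390];cv2.imwrite("pics/scene0c.png",cv2.resize(c,None,fx=4,fy=4,interpolation=cv2.INTER_CUBIC))
E
```

```text
(no output)
```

View pics/top0.png

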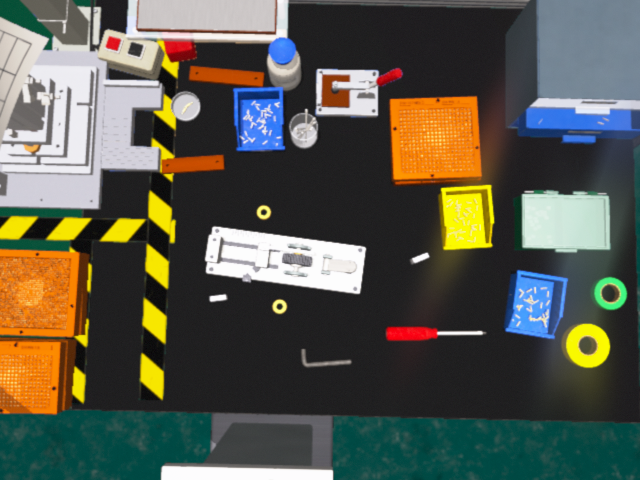

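View pics/scene0.png

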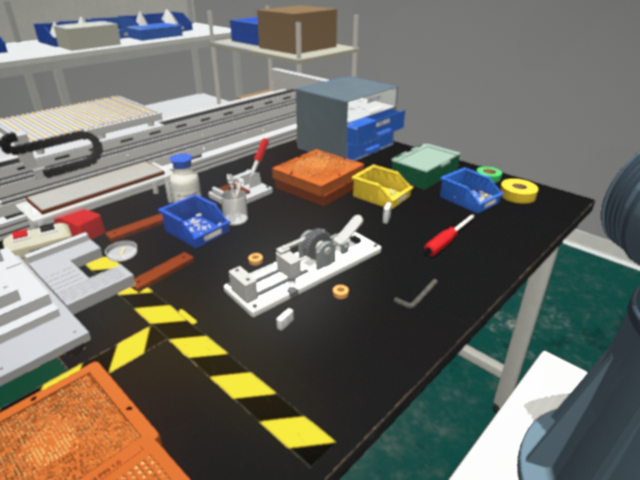

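```bash
ls pics
```

```text
scene0.png
scene0c.png
top0.png
top0c.png
```

View pics/top0c.png

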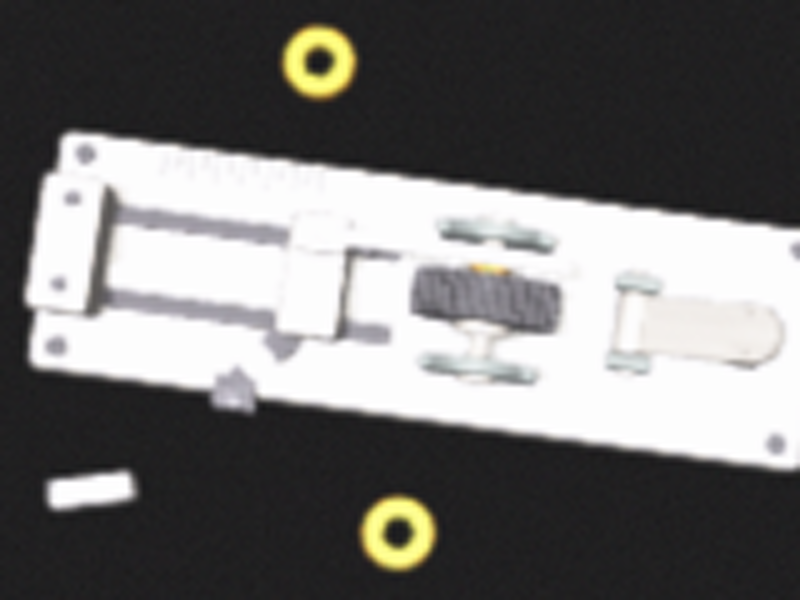

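View pics/scene0c.png

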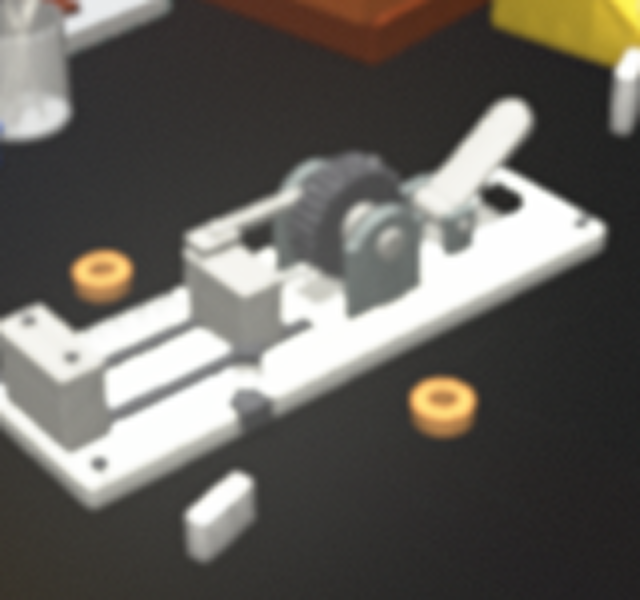

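```bash
cat > fit.py <<'E'
from h import *
from scipy.optimize import minimize
im=cv2.imread("pics/top0.png");g=cv2.cvtColor(im,cv2.COLOR_BGR2GRAY).astype(float)
S=4
x0,y0,x1,y1=190,205,385,315
# binary soft target
T=np.clip((g[y0:y1,x0:x1]-60)/140,0,1); 
lab=(T>0.5).astype(np.uint8); n,L,st,_=cv2.connectedComponentsWithStats(lab)
k=1+np.argmax(st[1:,4]); m=cv2.dilate((L==k).astype(np.uint8),np.ones((3,3)))
T=T*m
# fill interior holes
mm=cv2.morphologyEx((T>0.5).astype(np.uint8),cv2.MORPH_CLOSE,np.ones((15,15)))
inn=cv2.erode(mm,np.ones((5,5)));T[inn>0]=1
def boxpts(xa,xb,ya,yb,za,zb): return np.array([[x,y,z] for x in(xa,xb) for y in(ya,yb) for z in(za,zb)])
def W(P,l): 
    c,s=np.cos(P[2]),np.sin(P[2]); return np.array([[P[0]+c*a-s*b,P[1]+s*a+c*b,z] for a,b,z in l])
def render(P):
    r=np.zeros(((y1-y0)*S,(x1-x0)*S),np.uint8)
    for b in [boxpts(-.045,.045,-.155,.140,0,.014)]:
        q=np.array([proj("top",X) for X in W(P,b)])
        h=cv2.convexHull(q.astype(np.float32))[:,0]
        h=((h-[x0,y0]+0.5)*S-0.5)
        cv2.fillConvexPoly(r,np.round(h*16).astype(np.int32),255,shift=4)
    return cv2.resize(r,(x1-x0,y1-y0),interpolation=cv2.INTER_AREA)/255.
cost=lambda P:np.abs(render(P)-T)[:].sum()
best=None
for yaw in (-.1,-.07,-.13):
    r=minimize(cost,[0.535,-0.05,yaw],method="Nelder-Mead",options=dict(initial_simplex=[[.535,-.05,yaw],[.545,-.05,yaw],[.535,-.04,yaw],[.535,-.05,yaw+.05]],xatol=1e-5,fatol=1e-3))
    if best is None or r.fun<best.fun:best=r
print(best.x,best.fun)
P=best.x;np.save("P.npy",P)
for n in ["top","scene"]:
    i=cv2.imread(f"pics/{n}0.png");f=4
    X0,Y0=(195,205) if n=="top" else (215,195)
    c=cv2.resize(i[Y0:Y0+130,X0:X0+190],None,fx=f,fy=f,interpolation=cv2.INTER_CUBIC)
    def pt(l): return tuple(int(v) for v in ((proj(n,W(P,[l])[0])-[X0,Y0]+.5)*f))
    for z in (0,.014):
        cv2.polylines(c,[np.array([pt(l) for l in [(-.045,-.155,z),(.045,-.155,z),(.045,.14,z),(-.045,.14,z)]])],True,(0,0,255) if z else (255,0,0),1)
    for l in [(0,-.03,.076),(0,-.1265,.061),(0,.115,.053)]: cv2.circle(c,pt(l),4,(0,200,0),1)
    cv2.imwrite(f"pics/{n}fit.png",c)
from scipy.spatial.transform import Rotation as Ro
o=telemetry.get_obs();q=o["eef_rot"];M=Ro.from_quat([q[1],q[2],q[3],q[0]]).as_matrix();print(M.round(3))
print("wheel",W(P,[(0,-.03,.076)]),"pad down",W(P,[(0,-.135,.0335)]))
# depth heights
d=np.load("top0.npy");p=cams.camera_params("top");K=p["intrinsics"];R=p["R"];t=p["t"]
u,v=np.meshgrid(np.arange(640),np.arange(480));C=np.stack([(u-K[0,2])/K[0,0]*d,(v-K[1,2])/K[1,1]*d,d],-1)
X=(C-t)@R;np.save("cloud.npy",X)
for ya in np.arange(-.2,.6,.1):
  print(round(ya,1),[round(float(X[...,2][(d>0)&(X[...,0]>xa)&(X[...,0]<xa+.1)&(X[...,1]>ya)&(X[...,1]<ya+.1)].max(initial=-1)),2) for xa in np.arange(.1,.8,.1)])
E
python3 fit.py
```

```text
[ 0.53853593 -0.05360666 -0.1127967 ] 139.76988795518207
[[-0.     0.411  0.912]
 [-0.     0.912 -0.411]
 [-1.    -0.     0.   ]]
wheel [[ 0.5351592  -0.08341602  0.076     ]] pad down [[ 0.52334065 -0.18774877  0.0335    ]]
-0.2 [0.01, 0.01, 0.02, 0.02, 0.07, 0.01, 0.1]
-0.1 [0.01, 0.01, 0.01, 0.02, 0.08, 0.02, 0.1]
0.0 [0.01, 0.01, 0.01, 0.03, 0.06, 0.01, 0.06]
0.1 [0.01, 0.01, 0.01, 0.01, 0.01, 0.56, 0.58]
0.2 [-0.74, 0.01, 0.01, 0.01, 0.01, 0.57, 0.58]
0.3 [-0.75, 0.09, 0.09, 0.06, 0.06, 0.05, 0.27]
0.4 [-0.74, 0.09, 0.09, 0.06, 0.06, 0.07, 0.18]
0.5 [-0.75, -1.0, -1.0, -1.0, -1.0, -1.0, -1.0]
```

View pics/topfit.png

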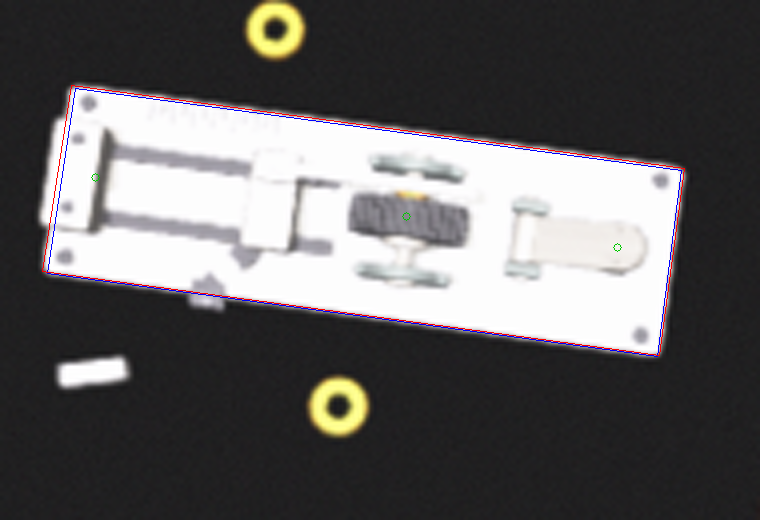

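View pics/scenefit.png

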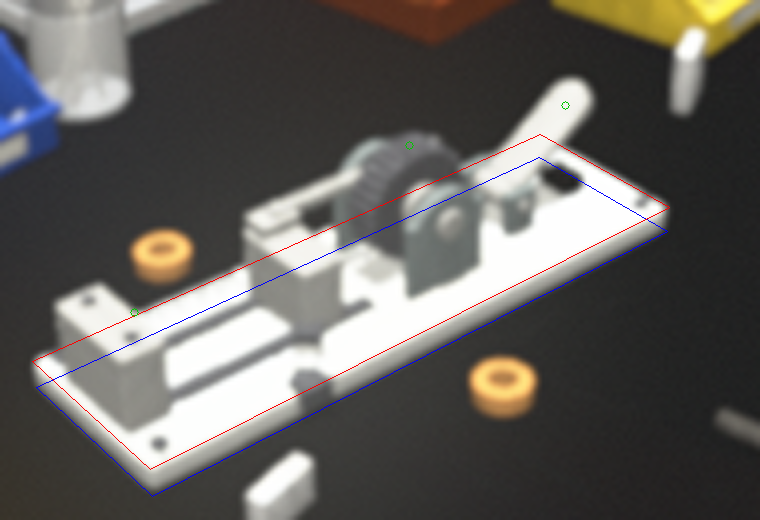

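```bash
cat > gap.py <<'E'
from h import *
import sys
P=np.load("P.npy")
def F(X): 
    c,s=np.cos(P[2]),np.sin(P[2]);d=np.array(X[:2])-P[:2];return np.array([c*d[0]+s*d[1],-s*d[0]+c*d[1]])
def fixpx(n,x,y,z): 
    c,s=np.cos(P[2]),np.sin(P[2]);return proj(n,[P[0]+c*x-s*y,P[1]+s*x+c*y,z])
def rect(n,im,z=.014,xr=(-.06,-.01),yr=(0.0,.09),s=8000):
    # rectified view of plane z; cols = fixture y ascending to the right, rows = x descending (robot side at bottom)
    h=int((xr[1]-xr[0])*s);w=int((yr[1]-yr[0])*s)
    yy=yr[0]+(np.arange(w)+.5)/s; xx=xr[1]-(np.arange(h)+.5)/s
    Y,X=np.meshgrid(yy,xx);c,si=np.cos(P[2]),np.sin(P[2])
    p=cams.camera_params(n);A=np.stack([P[0]+c*X-si*Y,P[1]+si*X+c*Y,np.full_like(X,z)],-1)@p["R"].T+p["t"]
    q=A@p["intrinsics"].T;q=q[...,:2]/q[...,2:]
    return cv2.remap(im,q[...,0].astype(np.float32),q[...,1].astype(np.float32),cv2.INTER_CUBIC)
def show(tag,z=.018):
    out=[]
    for n in("top","scene"):
        im=cv2.imread(f"pics/{n}{tag}.png");r=rect(n,im,z)
        for k in range(0,90,10): cv2.line(r,(k*8,0),(k*8,5 if k%50 else 12),(0,0,255),1)
        out.append(r)
    cv2.imwrite(f"pics/rect{tag}.png",cv2.resize(np.vstack(out),None,fx=.74,fy=.74,interpolation=cv2.INTER_AREA) if 0 else np.vstack(out)[:600])
if __name__=="__main__": show(sys.argv[1])
E
python3 gap.py 0; python3 -c "
import cv2;i=cv2.imread('pics/rect0.png');print(i.shape)"
```

```text
(600, 720, 3)
```

View pics/rect0.png

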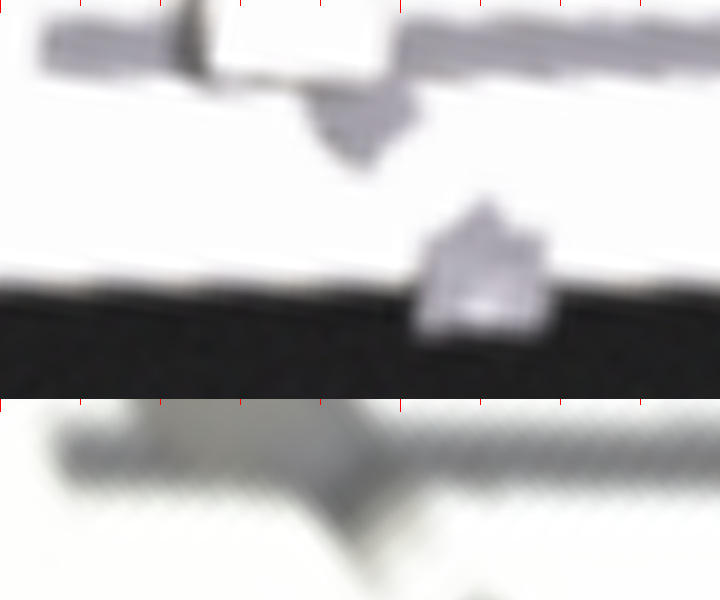

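Request:
servo_tool --targets '[0,-44,12,0,0,-44,12,0,0,-44,12,0,0,-44,12,0,0,-44,12,0]' --fingers 0

```text
time_s: 1.6
eef_pos: [0.2, 0.2975, 0.2561]
eef_rot: [0.691, 0.148, 0.691, -0.148]
wrist_force: [0.3, -0.9, 1.0]
opening: 0.143
```

Request:
servo_tool --targets '[0,-28,35,0,0,-28,35,0,0,-28,35,0,0,-28,35,0,0,-28,35,0]'

```text
time_s: 2.1
eef_pos: [0.3031, 0.0977, 0.2568]
eef_rot: [0.692, 0.149, 0.691, -0.149]
wrist_force: [1.7, 0.4, 0.4]
opening: 0.001
```

Request:
servo_tool --targets '[0,-11,41,0,0,-11,41,0,0,-11,41,0,0,-11,41,0,0,-11,41,0]'

```text
time_s: 2.6
eef_pos: [0.4681, -0.0366, 0.2562]
eef_rot: [0.691, 0.149, 0.691, -0.149]
wrist_force: [-0.0, 0.8, 1.0]
opening: 0.005
```

Request:
servo_tool --targets '[0,-12,42,0,0,-11,42,0,10,0,0,0.14,10,0,0,0.14,10,0,0,0.14]'

```text
time_s: 3.1
eef_pos: [0.5341, -0.091, 0.2256]
eef_rot: [0.644, 0.292, 0.644, -0.292]
wrist_force: [-0.0, -0.2, -0.2]
opening: 0.001
```

Request:
servo_tool --targets '[15,0,0,0.14,15,0,0,0.14,15,0,0,0.14,15,0,0,0.14,15,0,0,0.14]'

```text
time_s: 3.6
eef_pos: [0.534, -0.0906, 0.1508]
eef_rot: [0.505, 0.495, 0.505, -0.495]
wrist_force: [-1.1, 0.6, 1.2]
opening: -0.002
```

Request:
servo_tool --targets '[15,0,0,0.14,10,0,0,0,0,0,0,0,0,0,0,0,0,0,0,0]'

```text
time_s: 4.1
eef_pos: [0.5346, -0.0908, 0.1272]
eef_rot: [0.472, 0.527, 0.471, -0.527]
wrist_force: [-0.2, -0.9, -0.2]
opening: -0.001
```

```bash
cat > look.py <<'E'
from gap import *
from scipy.spatial.transform import Rotation as Ro
tag=sys.argv[1]
o=telemetry.get_obs()
for n in("top","scene"):
    im,d=cams.camera(n);cv2.imwrite(f"pics/{n}{tag}.png",im)
q=o["eef_rot"];M=Ro.from_quat([q[1],q[2],q[3],q[0]]).as_matrix()
print(o["time_s"],"tcp",o["eef_pos"].round(4),"fix",(F(o["eef_pos"])*1000).round(1),"tip z",round(o["eef_pos"][2]-.025,4),"wf",o["wrist_force"].round(2))
print("tool y,z az",np.degrees(np.arctan2(M[1,1:],M[0,1:])).round(2),"x axis",M[:,0].round(4),"fix az x",np.degrees(P[2]).round(2))
show(tag)
E
python3 look.py 1
python3 - <<'E'
import cv2
a=cv2.imread("pics/scene1.png")[150:340,200:440];cv2.imwrite("pics/s1c.png",cv2.resize(a,None,fx=3,fy=3,interpolation=cv2.INTER_CUBIC))
E
```

```text
4.1 tcp [ 0.5346 -0.0908  0.1272] fix [  0.3 -37.4] tip z 0.1022 wf [-0.22 -0.88 -0.25]
tool y,z az [ -6.38 -96.38] x axis [ 1.4e-03 -6.0e-04 -1.0e+00] fix az x -6.46
```

View pics/s1c.png

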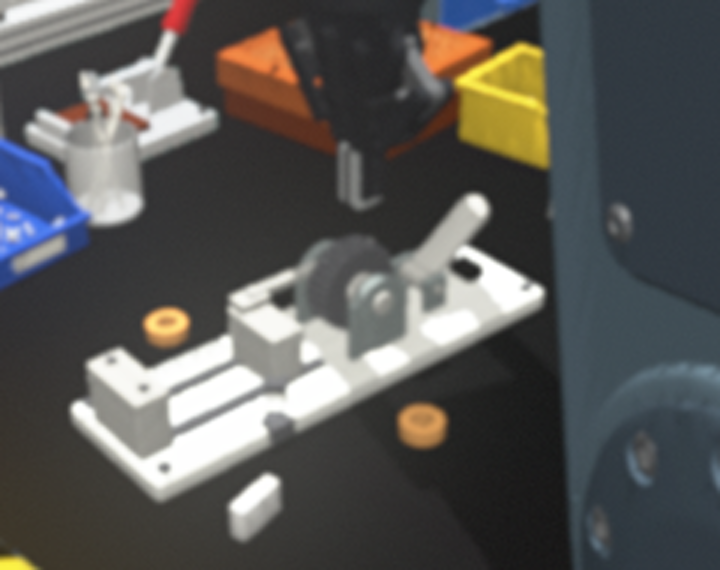

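Request:
servo_tool --targets '[10,0,1,0,10,0,1,0,3,0,1,0,1,0,0,0,0,0,0,0]'

```text
time_s: 4.7
eef_pos: [0.5334, -0.0936, 0.1019]
eef_rot: [-0.471, -0.527, -0.471, 0.528]
wrist_force: [-0.3, 0.4, -0.3]
opening: 0.001
```

Request:
servo_tool --targets '[1,0,0,0,1,0,0,0,0,0,0,0,0,0,0,0,0,0,0,0]'

```text
time_s: 5.2
eef_pos: [0.5339, -0.0937, 0.1007]
eef_rot: [0.471, 0.528, 0.471, -0.527]
wrist_force: [-0.7, 0.5, 3.9]
opening: 0.0
```

Request:
servo_tool --targets '[0.7,0,0,0,0,0,-3,0,0,0,-4,0,0,0,-4,0,0,0,0,0]'

```text
time_s: 5.7
eef_pos: [0.5354, -0.0827, 0.1007]
eef_rot: [0.472, 0.527, 0.471, -0.527]
wrist_force: [-1.1, 0.7, 10.2]
opening: 0.001
```

```bash
python3 look.py 2
```

```text
5.7 tcp [ 0.5354 -0.0827  0.1007] fix [  0.2 -29.3] tip z 0.0757 wf [-1.15  0.67 10.16]
tool y,z az [ -6.45 -96.45] x axis [ 1.1e-03 -8.0e-04 -1.0e+00] fix az x -6.46
```

View pics/rect2.png

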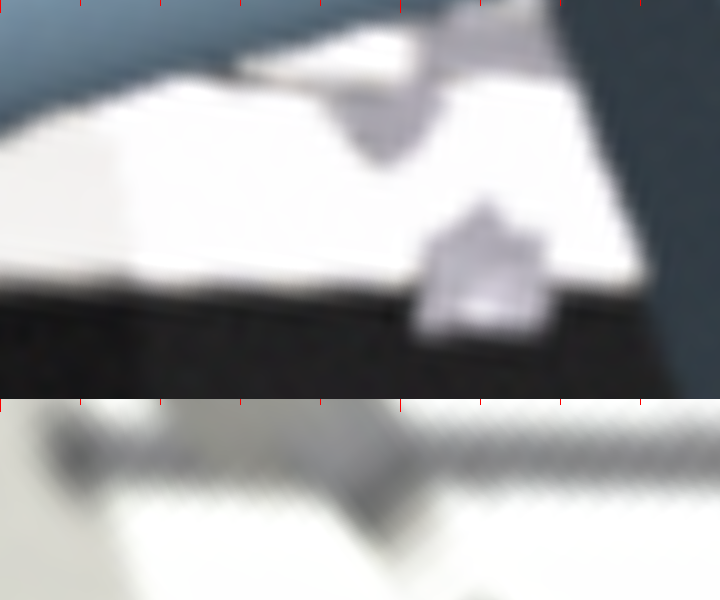

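Request:
servo_tool --targets '[0,0,-4,0,0,0,-4,0,0,0,0,0,-5,0,0,0,0,0,10,0]'

```text
time_s: 6.3
eef_pos: [0.5348, -0.0842, 0.1049]
eef_rot: [0.471, 0.527, 0.471, -0.527]
wrist_force: [-0.7, 0.8, 0.1]
opening: -0.004
```

Request:
servo_tool --targets '[0,0,9,0,3.5,0,0,0,1.2,0,0,0,0,0,0,0,0,0,-2,0]'

```text
time_s: 6.8
eef_pos: [0.5339, -0.0925, 0.1003]
eef_rot: [-0.471, -0.527, -0.471, 0.528]
wrist_force: [-4.1, -3.5, 9.0]
opening: -0.0
```

Request:
servo_tool --targets '[0,0,-4,0,0,0,-4,0,0,0,-4,0,0,0,-4,0,0,0,0,0]'

```text
time_s: 7.3
eef_pos: [0.536, -0.0754, 0.1006]
eef_rot: [0.471, 0.527, 0.471, -0.527]
wrist_force: [-1.6, -0.1, 8.6]
opening: 0.001
```

```bash
python3 look.py 3
```

```text
7.3 tcp [ 0.536  -0.0754  0.1006] fix [ -0. -22.] tip z 0.0756 wf [-1.59 -0.13  8.57]
tool y,z az [ -6.45 -96.45] x axis [ 7.e-04 -4.e-04 -1.e+00] fix az x -6.46
```

View pics/rect3.png

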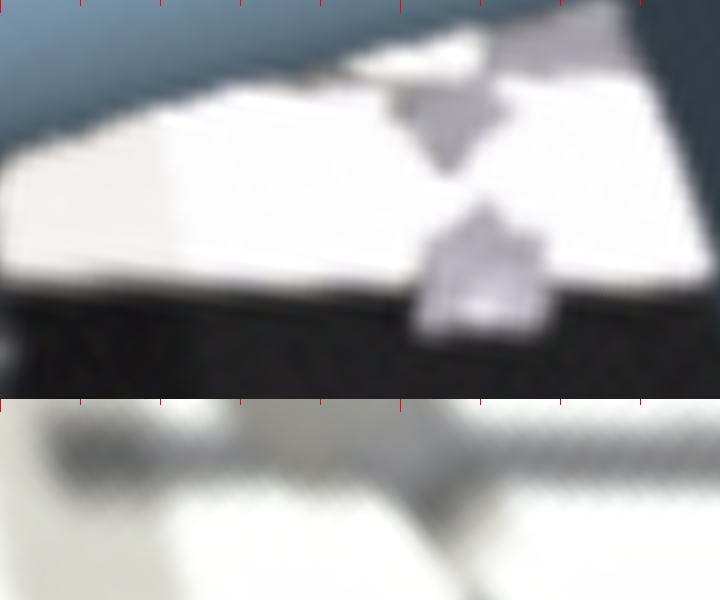

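Request:
servo_tool --targets '[-5,0,0,0,0,0,9,0,0,0,9,0,3.5,0,0,0,1.2,0,0,0]'

```text
time_s: 7.9
eef_pos: [0.5337, -0.0946, 0.1002]
eef_rot: [-0.471, -0.528, -0.47, 0.528]
wrist_force: [-3.4, -2.7, 9.9]
opening: -0.002
```

Request:
servo_tool --targets '[0,0,0,0,0,0,-4,0,0,0,-5,0,0,0,-5,0,0,0,0,0]'

```text
time_s: 8.4
eef_pos: [0.5355, -0.0795, 0.1007]
eef_rot: [0.471, 0.527, 0.471, -0.527]
wrist_force: [-0.9, 1.7, 7.3]
opening: -0.003
```

```bash
python3 look.py 4
```

```text
8.4 tcp [ 0.5355 -0.0795  0.1007] fix [ -0.1 -26.1] tip z 0.0757 wf [-0.91  1.7   7.25]
tool y,z az [ -6.46 -96.46] x axis [ 5.e-04 -3.e-04 -1.e+00] fix az x -6.46
```

View pics/rect4.png

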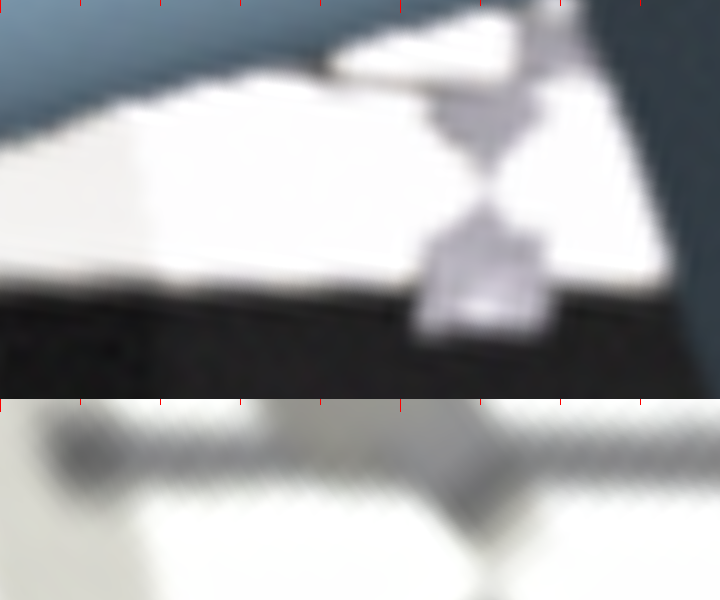

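Request:
servo_tool --targets '[-5,0,0,0,-15,0,0,0,0,0,36,0,0,0,35,0,0,0,35,0]'

```text
time_s: 9.0
eef_pos: [0.5234, -0.186, 0.1214]
eef_rot: [0.472, 0.527, 0.471, -0.527]
wrist_force: [0.6, 0.5, 0.2]
opening: -0.001
```

```bash
python3 look.py 5
python3 - <<'E'
import cv2
a=cv2.imread("pics/scene5.png")[150:340,200:440];cv2.imwrite("pics/s5c.png",cv2.resize(a,None,fx=3,fy=3,interpolation=cv2.INTER_CUBIC))
E
```

```text
9.0 tcp [ 0.5234 -0.186   0.1214] fix [-1.000e-01 -1.333e+02] tip z 0.0964 wf [0.62 0.46 0.19]
tool y,z az [ -6.42 -96.42] x axis [ 1.e-03 -5.e-04 -1.e+00] fix az x -6.46
```

View pics/rect5.png

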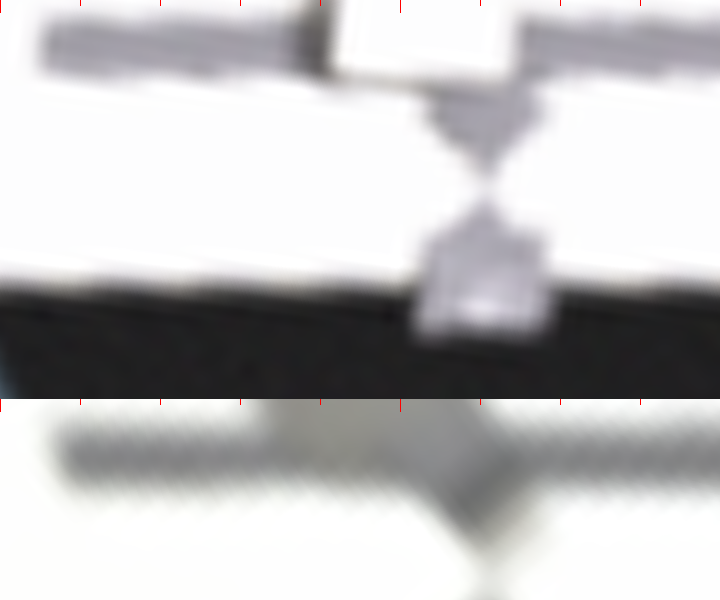

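View pics/s5c.png

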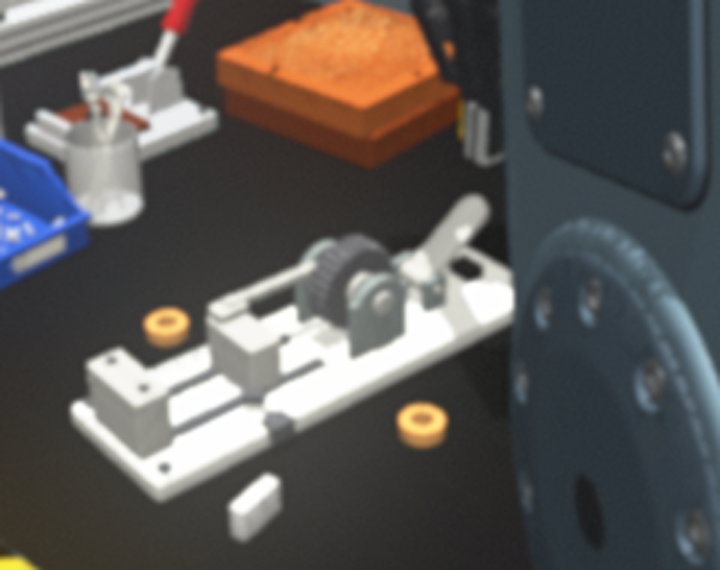

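Request:
servo_tool --targets '[20,0,0,0,10,0,0,0,10,0,0,0,10,0,0,0,8,0,0,0]'

```text
time_s: 9.6
eef_pos: [0.5235, -0.1847, 0.0617]
eef_rot: [-0.471, -0.527, -0.471, 0.527]
wrist_force: [0.7, -1.7, 1.4]
opening: 0.004
```

Request:
servo_tool --targets '[2,0,0,0,2,0,0,0,1,0,0,0,1,0,0,0,0,0,0,0]'

```text
time_s: 10.1
eef_pos: [0.5232, -0.1846, 0.0581]
eef_rot: [-0.471, -0.527, -0.472, 0.527]
wrist_force: [-7.8, 3.7, 18.1]
opening: 0.004
```

Request:
servo_tool --targets '[0.3,0,0,0,0,0,0,0,-5,0,0,0,-20,0,0,0,-30,0,0,0]'

```text
time_s: 10.6
eef_pos: [0.5219, -0.184, 0.1098]
eef_rot: [-0.47, -0.527, -0.472, 0.528]
wrist_force: [0.2, 0.4, 0.1]
opening: 0.001
```

Request:
servo_tool --targets '[-40,0,0,0,-40,0,20,0,0,0,40,0,0,0,20,0,0,0,0,0]'

```text
time_s: 11.1
eef_pos: [0.514, -0.267, 0.1915]
eef_rot: [-0.471, -0.528, -0.47, 0.528]
wrist_force: [-0.4, -0.3, -0.1]
opening: 0.002
```

```bash
python3 look.py 6
python3 - <<'E'
import cv2
a=cv2.imread("pics/scene6.png")[150:340,200:440];b=cv2.imread("pics/top6.png")[190:380,190:430]
import numpy as np
cv2.imwrite("pics/s6c.png",cv2.resize(np.vstack([a,b]),None,fx=1.57*1,fy=1.57,interpolation=cv2.INTER_CUBIC))
E
```

```text
11.1 tcp [ 0.514  -0.267   0.1915] fix [  -0.3 -214.8] tip z 0.1665 wf [-0.37 -0.3  -0.13]
tool y,z az [ -6.64 -96.64] x axis [ 0.001  -0.0014 -1.    ] fix az x -6.46
```

View pics/rect6.png

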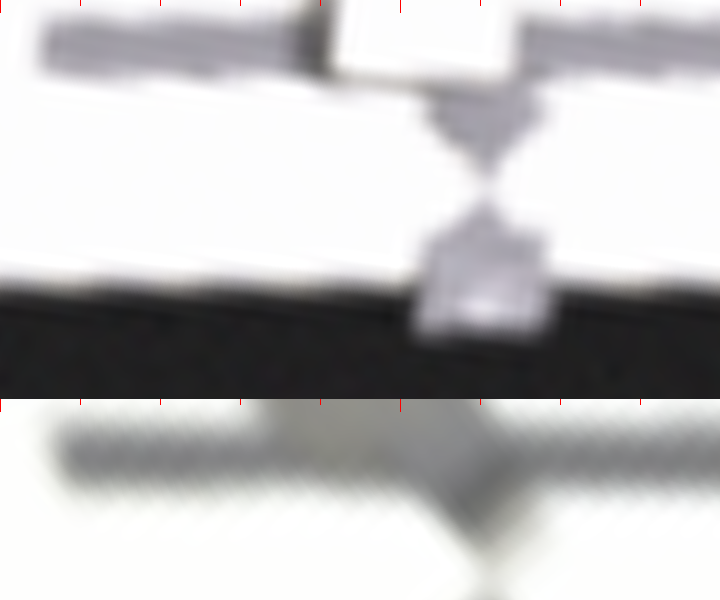

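View pics/s6c.png

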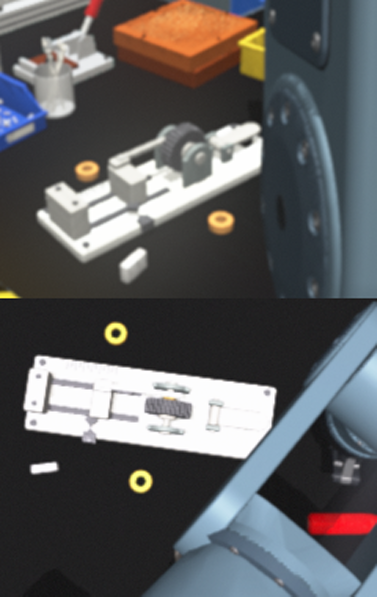

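```bash
python3 -c "
from h import *
X,d=cams.camera('scene')
P=np.load('P.npy');c,s=np.cos(P[2]),np.sin(P[2])
for y in(-.1,-.115,-.13,-.14):
    w=[P[0]-s*y,P[1]+c*y,.0335];u=proj('scene',w);q=ray('scene',u,depth=d[int(round(u[1])),int(round(u[0]))]);print(u.round(1),q.round(4))
o=telemetry.get_obs();print(o['dq'].round(3),o['wrist_force'].round(2))
workorder.hand_in()"
```

```text
[345.1 237.9] [ 0.5286 -0.1546  0.0322]
[350.9 235.3] [ 0.5266 -0.1691  0.0325]
[356.5 232.7] [ 0.5225 -0.181   0.0349]
[360.2 231. ] [ 0.5235 -0.1937  0.0328]
[ 0.013 -0.     0.005 -0.002 -0.001 -0.002] [-0.03  0.31  0.49]
the job is handed in; nothing more can be done
```

I closed the gap to the gauge mark and pressed the locking lever fully down, then handed the job in at about 11 s of the 51 s allowed. The hand-in gives no verdict.

- **Wheel:** I rolled it under the closed fingertips in three strokes at about 7–10 N. The jaw moved about 15 mm towards the mark.
- **Gap:** In the rectified top view, the pointer and the mark agree to about 0.3 mm. They showed no change after the fingers lifted, or after the lever was pressed. The scene camera agrees, though its picture is blurrier. With calibration and height differences, I put the real uncertainty at about 1 mm, inside the 2.5 mm limit.
- **Lever:** I pressed it to its stop, with the fingertip at 33.1 mm and 18 N. Depth readings along its top afterwards were 32–35 mm, so it lies level.
- **Clearance:** The arm is holding still clear of the fixture, with only sensor noise on the wrist force. The rings and the small block by the fixed jaw look unmoved in the final pictures. The arm hid part of the right side and front, so I did not re-check every loose item there, but the tool never came near them.

No check failed or disagreed.

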